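# Clip the tension weight onto the ribbon frame

### The arm

A 6-joint arm with a two-finger parallel gripper is mounted at the origin on a cart in front of the work surface, level with it; the furniture and walls round the work are solid. World frame = base frame: x ahead of the robot, y to its left, z up, the work surface at z = 0. Lengths are in m, angles in rad, forces in N, time in s.
With the tool pointing down it reaches from about 0.325 to 0.85 m from the base axis. Payload 4.4 kg.
Tool frame: the origin (TCP) lies on the centre line of the jaws, within the pads' length; the fingertips stand 25 mm ahead of it and the grasp point (between the pads) lies 6 mm ahead of it; z points along the fingers, y is the line along which they close (so a half turn about z gives the same grasp; the last joint's range is limited). The gripper opens to 94 mm and grips with 3 to 60 N. Pads are 16 mm wide; open, the fingers measure 119 mm over their backs; the gripper's body (75 mm by 177 mm) begins 78 mm behind the grasp point.
Start: joints at [-1.49, 0.207, 1.542, -0, 1.393, -0.15], TCP at [0.132, -0.56, 0.194] pointing down, gripper open.
Joint ranges: [-2.73, 2.73], [-0.86, 2.22], [0.23, 2.46], [-1.11, 4.25], [0.08, 2.63], [-2.82, 2.82]. Speed limits (rad/s): [2.79, 2.79, 3.14, 3.14, 3.14, 3.14].

### API

Orientations are given as a rotation vector (axis times angle).
In Python, from bench import env, hand, imaging, finder gives the robot as it stands. Calls block until the motion is done:
- env.goto(position, orientation): joint-space move of the TCP to a pose.
- env.movel(position, rotation=None, feed=0.15, stop_force=None): straight line of the TCP; rotation=None keeps the orientation; feed is the mean speed in m/s. With stop_force (N) it stops when the force on the tool has changed by that much, and returns True; else False.
- env.move_joints(angles): joint-space move.
- hand.command_gripper(opening, f_grip=None): finger opening in m; f_grip is the grip in N (None keeps the last); returns when the fingers have stopped.
- env.hold(seconds).
- env.inverse_kinematics(position, orientation): joint angles nearest the present ones, or None.
- env.read_state(): the state.
- imaging.grab_frame(name): name is "side" or "top" or "wrist"; returns the picture (384x512x3 uint8, red, green, blue); there is no depth.
- imaging.get_calibration(name): a dict with "vfov" (degrees; the focal length in pixels is half the picture's height over the tangent of half this angle, whatever the lens; pixels are square), "cx", "cy" (the principal point, pixels), "dist" ([k1, k2, p1, p2, k3] as OpenCV has them; the pictures are not rectified), "R" (3x3) and "t" (3): a world point X has camera coordinates R X + t. Camera axes: x right, y down, z forward; pixel columns grow to the right and rows downward; lengths in m; the calibration is good to about 2 mm. A picture is of the moment at which its call begins: read the wrist's pose just before it. get_calibration takes no time and is no camera call; for the wrist camera it gives the pose at the moment of the call.
A pose or a line that the arm cannot do raises env.MotionError and nothing moves.
- env.job_done(): hands the job in; it is judged then, once.
Trained networks look in the newest picture that a camera, given by its name, has taken for a name from the list of things; names that differ only in an ending like _2 or _b are one class to them, and where a whole thing is asked for, a point or a joint stands for the part that bears it (a point fixed in the world has none). Each returns a list of dicts, best first, with "score" (0 to 1); they miss things now and then, are a little off and sometimes report something else, mostly with a low value. They report only what shows in the picture. A call takes as long as a camera call. They do not tell look-alikes from the thing itself.
- finder.trace(camera, query): "pixels" (384x512 bool, what is visible of it).
- finder.spot_point(camera, query): "position" ([x, y, z] in m, in world coordinates, good to about 4 mm: a listed point, or the origin of a listed thing).
The state is a dict: "time": time; "qpos": joint angles; "joint_vel": joint speeds; "joint_efforts": joint torques, N m; "tool_pos": TCP position; "tool_rot": TCP orientation; "force": force on the tool from outside, world axes, zero at the start; "moment": the same for the moment, N m; "opening": finger opening in m; "gripper_force": force on a finger pad.
Only numpy, scipy, OpenCV 4.12 (cv2) and the standard library are available. Lean on these libraries where they do the work, as an engineer would, in place of code of your own. Each camera call takes 0.05 s, during which the arm holds its last target. There are 200 camera calls.

### The job

Pick up the tension weight by its wooden grip and hang its safety hook on the steel bar of the ribbon frame, between the two collars: push the mouth down onto the bar until the bar is fully home and the sprung latch has snapped shut behind it. Then tug it gently but clearly upwards, so that the bar bears on the shut latch for a moment, to prove that it holds, let the weight hang from the bar again and let go. Feel your way, push and tug only as hard as a hand needs and never ram it, and leave the jar, the stamp and the paper rose where they are.

Things in the scene. Friction and masses are not known exactly. Their poses are not given: they have to be found in the camera images.
- hook: The tension weight, loose, 0.2 to 0.35 kg, standing upright, 168 mm tall; origin: centre of its underside, z up. A round steel weight (diameter 56, z 0 to 28 mm), from it a back limb on the -x side up to an inverted-U steel hook (16 mm thick in y, mouth down), on top a wooden grip tab (12 mm in x, 36 in y, z 112 to 168). Centre of mass under the seat. It may hang facing either way.
- hook_gap (a point): Middle of the side opening, 47 mm above the underside, 47 mm under the seat, x = y = 0. Between the weight's top (z 28) and the tip limb's lowest point (z 66, x 8 to 20 mm) the +x side is open; the back limb (x -24 to -14) closes the -x side. Bring the hook, moving towards its own +x, over the bar so that the bar comes to this point; then push down: the bar goes up into the throat (x -8 to +8).
- hook_seat (a point): Where the centre of the bar lies when it is fully home in the hook: 94 mm above the underside, at x = y = 0 of the hook; axes as the hook's. The seat is a V that centres the bar.
- hook_grip (a point): Middle of the wooden grip tab, 142 mm above the underside, 48 mm above the seat; grip it across its 12 mm (along the hook's x).
- latch: The sprung steel latch across the hook's mouth: a finger 5 mm thick, 17 mm long, from its hinge (origin, in the tip limb 21.5 mm below the seat, x = 13.5 mm) slanting up towards -x. Shut, it stops a bar in the hook about 6 mm below the seat. Seat, bar and latch are rigid (feel for contact slowly); a tug of about 10 N is right, 30 N is ramming.
- latch_angle (a joint): Angle of the latch: 0 = shut, 1.15 rad = swung up into the mouth. A bar from below meets it about 24 mm below the seat and swings it up against its spring (push of some 5 to 10 N on the bar; the weight alone, 2 to 3.5 N, does not); it snaps back to 0 when the bar is within about 2 mm of home. It cannot swing down.
- ribbon_frame: The ribbon frame, fixed: wooden base plate 110 x 160 x 12 mm, two posts (26 x 14 mm, 147 mm high, 118 mm clear between) whose upright slots hold a level steel bar, diameter 12 mm, along the frame's y, clamped up to 5 mm above or below the slots' middle. Two collars (diameter 20) leave 40 mm of free bar in its middle. Origin: centre of the underside, z up.
- slot_mid (a point): Middle of the frame between the posts, at the mid-height of the slots, 135 mm above the table; axes as the frame's. The bar's axis passes over, through or under this point, within 5 mm in height, level; its true height is not measured: find it by feel or sight.
- candle_jar: Bystander: small candle jar with a lid, diameter 60, 60 mm high; origin at its underside.
- stamp: Bystander: wooden hand stamp 29 x 43 x 75 mm; origin at its underside.
- paper_rose: Bystander: small paper rose, diameter 50, 32 mm high; origin at its underside.
Things that resemble listed ones, but are neither listed nor needed, are in the scene too. Of the things like the hook, leave any that is red; of the rest the larger one is meant.

How it is judged:
By the outcome, as a careful person would: the job done as asked, in the order asked, and still so for the second after the job is handed in, with the robot touching nothing.
It also fails if it takes over 58 s, if anything falls off the work surface, if the arm or the gripper's body presses on something with over 40 N, if the wrist force passes 120 N, or if a joint passes its speed limit or range.

## Working session

There is one attempt and no reset: what is moved stays moved. The work goes in short steps, each a Python script; the robot and the scene stay as the last script left them, time stands still between calls to the robot, and variables do not carry over. Pictures are saved under pics/ and viewed, at most 10 in all, crops included, and the job is handed in when it is done.

```bash
ls; mkdir -p pics
cat > h.py <<'E'
import numpy as np, cv2
from bench import env, hand, imaging, finder
def save(img,name): cv2.imwrite('pics/'+name+'.png',cv2.cvtColor(img,cv2.COLOR_RGB2BGR))
E
python3 - <<'E'
from h import *
a=imaging.grab_frame("side");b=imaging.grab_frame("top")
save(np.hstack([cv2.resize(a,(400,300)),cv2.resize(b,(400,300))]),'p0') if 0 else (save(a,'side'),save(b,'top'))
for c in("side","top"):
    k=imaging.get_calibration(c);print(c,k['vfov'],k['cx'],k['cy'],k['dist'],np.round(k['R'],3).tolist(),np.round(k['t'],3))
    for q in("hook","hook_gap","hook_seat","hook_grip","slot_mid","ribbon_frame","candle_jar","stamp","paper_rose","latch"):
        print(q,[(round(d['score'],2),np.round(d['position'],3).tolist()) for d in finder.spot_point(c,q)])
print(env.read_state())
E
```

```text
pics
side 47.356252691072484 257.9881553912994 198.56301338959736 [-0.05197573  0.          0.          0.          0.        ] [[-1.0, -0.003, 0.025], [-0.024, 0.424, -0.905], [-0.008, -0.906, -0.424]] [0.558 0.107 0.896]
hook [(0.93, [0.648, 0.157, 0.001]), (0.92, [0.454, 0.124, -0.001]), (0.65, [0.55, 0.133, 0.004])]
hook_gap [(0.85, [0.549, 0.137, 0.045]), (0.63, [0.451, 0.12, 0.032]), (0.58, [0.646, 0.159, 0.049])]
hook_seat [(0.78, [0.451, 0.125, 0.069]), (0.76, [0.55, 0.133, 0.094]), (0.62, [0.64, 0.156, 0.092]), (0.44, [0.717, 0.063, -0.0])]
hook_grip [(0.71, [0.452, 0.126, 0.098]), (0.62, [0.551, 0.134, 0.146]), (0.56, [0.644, 0.155, 0.142])]
slot_mid [(0.63, [0.572, -0.16, 0.133])]
ribbon_frame [(0.58, [0.574, -0.163, -0.004])]
candle_jar [(0.78, [0.717, 0.059, -0.001])]
stamp [(0.72, [0.726, -0.16, 0.001])]
paper_rose [(0.75, [0.407, 0.023, -0.002])]
latch [(0.56, [0.557, 0.126, 0.078])]
top 42.72069221509788 253.2324142550072 192.637927010003 [-0.14151711  0.          0.          0.          0.        ] [[-0.028, -0.999, 0.026], [-0.989, 0.024, -0.146], [0.145, -0.03, -0.
[... 667 characters left out ...]
, 0.133, 0.046])]
{'time': 1.1, 'qpos': array([-1.48947631e+00,  2.06614600e-01,  1.54150853e+00,  1.23522970e-06,
        1.39354558e+00, -1.50480415e-01]), 'joint_vel': array([ 0.00181622, -0.00066988,  0.00108578, -0.00186989, -0.00064797,
       -0.00065666]), 'joint_efforts': array([ 9.66453626e-04, -3.70885456e+01, -2.81766629e+01,  6.99112820e-02,
        2.74660875e-02, -1.38268882e-05]), 'tool_pos': array([ 0.13209358, -0.55960108,  0.19353432]), 'tool_rot': array([-3.12044056e+00, -3.63287507e-01, -6.03909824e-06]), 'force': array([-0.98567933,  0.08793244, -0.51786243]), 'moment': array([ 0.01299539,  0.01574547, -0.08400222]), 'gripper_force': 0.0, 'opening': 0.09388295647036217}
```

View pics/side.png

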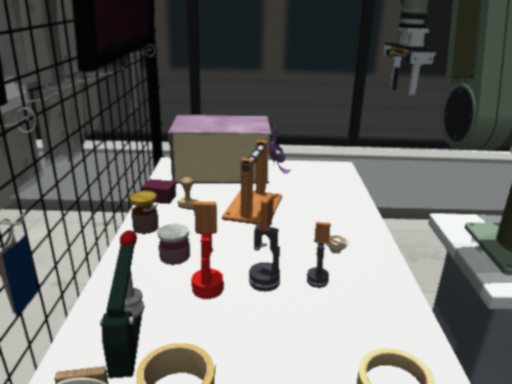

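View pics/top.png

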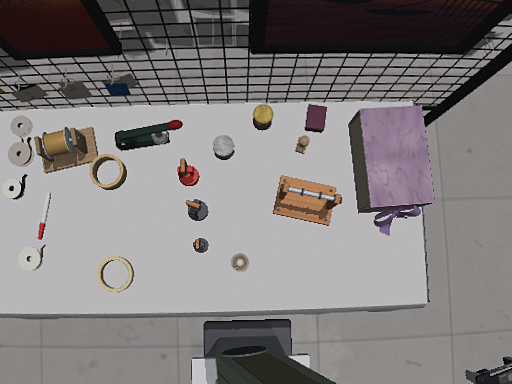

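The candidates are the red hook at side (207,260), the large dark hook at (265,250) and the small dark hook at (319,255). I choose the large dark one, at about (0.549, 0.134). Its mouth faces image left, which is world +x. The frame's bar runs roughly along world y. Next I'll take close wrist views of both for yaw.

```bash
cat >> h.py <<'E'
from scipy.spatial.transform import Rotation as Rn
def down(phi):
    "tool down, tool y along heading phi"
    y=np.array([np.cos(phi),np.sin(phi),0]);z=np.array([0,0,-1.]);return Rn.from_matrix(np.c_[np.cross(y,z),y,z]).as_rotvec()
def best(phi,p):
    r=[]
    for f in (phi,phi+np.pi):
        q=env.inverse_kinematics(p,down(f))
        if q is not None: r.append((abs(q[5]),f))
    return min(r)[1]
def proj(X,k):
    f=192/np.tan(np.radians(k['vfov']/2));K=np.array([[f,0,k['cx']],[0,f,k['cy']],[0,0,1]])
    return cv2.projectPoints(np.asarray(X,float).reshape(-1,1,3),cv2.Rodrigues(np.array(k['R']))[0],np.array(k['t']),K,np.array(k['dist']))[0][:,0]
def ray(uv,k,z):
    "world points at height z seen at pixels uv"
    f=192/np.tan(np.radians(k['vfov']/2));K=np.array([[f,0,k['cx']],[0,f,k['cy']],[0,0,1]])
    n=cv2.undistortPoints(np.asarray(uv,float).reshape(-1,1,2),K,np.array(k['dist']))[:,0]
    R=np.array(k['R']);d=np.c_[n,np.ones(len(n))]@R;c=-R.T@np.array(k['t'])
    return c+d*((z-c[2])/d[:,2])[:,None]
E
python3 - <<'E'
from h import *
import json
out={}
for n,p in (('frame',[.50,-.16,.36]),('hook',[.47,.134,.36])):
    f=best(0,p); env.goto(p,down(f))
    k=imaging.get_calibration('wrist'); im=imaging.grab_frame('wrist'); save(im,'w_'+n); np.save('pics/w_'+n+'.npy',im)
    out[n]={a:np.array(b).tolist() for a,b in k.items() if a in('vfov','cx','cy','dist','R','t')}
    print(n,f,np.round(-np.array(k['R']).T@np.array(k['t']),3),np.round(k['R'],2).tolist(),env.read_state()['time'],env.read_state()['qpos'])
    for q in ("slot_mid","ribbon_frame") if n=='frame' else ("hook","hook_seat","hook_grip","hook_gap","latch"):
        print(q,[(round(d['score'],2),np.round(d['position'],3).tolist()) for d in finder.spot_point('wrist',q)])
json.dump(out,open('cal.json','w'))
E
```

```text
frame 0 [ 0.501 -0.088  0.55 ] [[1.0, -0.0, -0.0], [-0.0, -0.97, 0.25], [-0.0, -0.25, -0.97]] 3.1917 [-4.76267555e-01  2.26977556e-02  1.41003973e+00 -2.30062681e-04
  1.70991438e+00 -4.74637498e-01]
slot_mid [(0.82, [0.572, -0.161, 0.131])]
ribbon_frame [(0.81, [0.569, -0.166, -0.002])]
hook 0 [0.471 0.206 0.551] [[1.0, 0.0, -0.0], [0.0, -0.97, 0.25], [-0.0, -0.25, -0.97]] 4.475 [ 9.84482820e-02 -5.84622120e-02  1.48892042e+00 -5.04813117e-04
  1.71119711e+00  1.00131456e-01]
hook [(0.95, [0.652, 0.155, -0.003]), (0.93, [0.456, 0.127, -0.001]), (0.78, [0.548, 0.135, 0.001])]
hook_seat [(0.84, [0.456, 0.128, 0.067]), (0.79, [0.642, 0.158, 0.095]), (0.58, [0.549, 0.134, 0.097])]
hook_grip [(0.69, [0.55, 0.129, 0.143]), (0.63, [0.645, 0.156, 0.142]), (0.59, [0.455, 0.126, 0.107])]
hook_gap [(0.88, [0.548, 0.128, 0.048]), (0.62, [0.454, 0.129, 0.034]), (0.56, [0.648, 0.159, 0.051])]
latch []
```

View pics/w_frame.png

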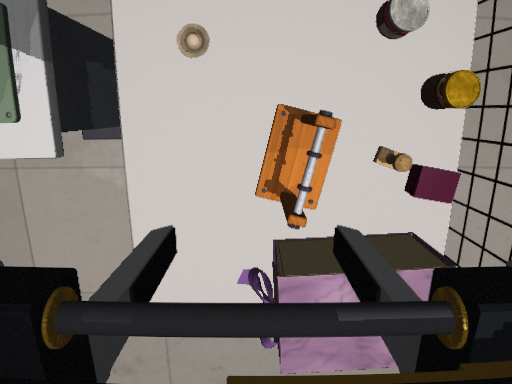

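View pics/w_hook.png

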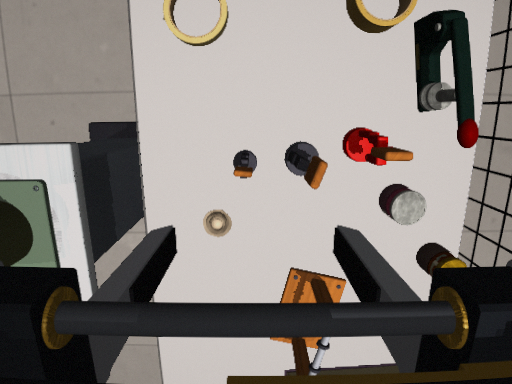

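The wrist-frame view shows the bar from (326,115) to (297,222), with collars at (315,154) and (304,187). The wrist-hook view shows the target's grip near (316,172). Now a close crop of the choice, with the bar direction computed from these pixels.

Run:
```python
from h import *
import json
c=json.load(open('cal.json'))
P=ray([[326,117],[297,220],[315,154],[304,187]],c['frame'],.135);print(np.round(P,4)); 
for a,b in((0,1),(2,3)): d=P[a]-P[b];print('bar heading deg',np.degrees(np.arctan2(d[1],d[0])),np.round((P[a]+P[b])/2,4))
A=cv2.imread('pics/w_hook.png')[130:200,270:340];B=cv2.imread('pics/side.png')[190:295,235:305]
C=cv2.imread('pics/top.png')[190:225,180:215]
cv2.imwrite('pics/crop.png',np.hstack([cv2.resize(A,(400,400),interpolation=3),cv2.resize(B,(300,400)[:2],interpolation=3)]))
```

```text
[[ 0.5898 -0.092   0.135 ]
 [ 0.5575 -0.2282  0.135 ]
 [ 0.5779 -0.1387  0.135 ]
 [ 0.5652 -0.1823  0.135 ]]
bar heading deg 76.64515412386925 [ 0.5736 -0.1601  0.135 ]
bar heading deg 73.84835226279723 [ 0.5716 -0.1605  0.135 ]
```

View pics/crop.png

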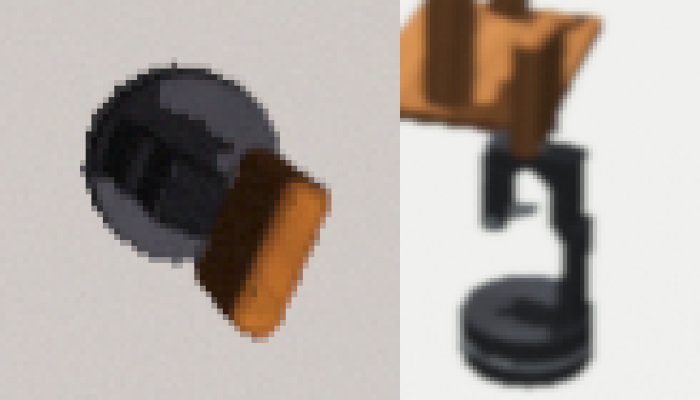

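The crop confirms the choice: a dark, large hook with its mouth and latch towards world +x. Its grip top runs from (324,162) to (315,188) in the wrist picture. I'll grasp it now.

Run:
```python
from h import *
import json
c=json.load(open('cal.json'))
P=ray([[323.9,162],[314.8,187.75]],c['hook'],.168);d=P[0]-P[1];h=np.arctan2(d[1],d[0]);m=P.mean(0)
print(np.degrees(h),np.linalg.norm(d),m)
assert abs(np.linalg.norm(d)-.036)<.006 and np.hypot(*(m[:2]-[.550,.133]))<.006
phi=h-np.pi/2; g=.5*m[:2]+.5*np.array([.550,.133])
p=[*g,.148]
f=best(phi,p); print(np.degrees(f),g)
hand.command_gripper(.045)
env.goto([*g,.25],down(f)); env.movel(p,feed=.08)
F0=env.read_state()
hand.command_gripper(0.0,f_grip=10); hand.command_gripper(0.0,f_grip=45)
s=env.read_state();print(s['opening'],s['gripper_force'],s['force']-F0['force'],s['moment']-F0['moment'])
env.movel([*g,.17],feed=.05);env.hold(.3)
s=env.read_state();print(s['opening'],s['gripper_force'],s['force']-F0['force'],s['time'])
a=imaging.grab_frame('side')
print([(round(d['score'],2),np.round(d['position'],4).tolist()) for q in('hook_seat','hook_grip','hook') for d in finder.spot_point('side',q)])
save(cv2.resize(a[130:310,180:340],(640,720),interpolation=3)[:600],'gr')
```

```text
73.27717846486557 0.03301870442616372 [0.54911486 0.13374475 0.168     ]
-16.722821535134432 [0.54955743 0.13337238]
0.011309429336052315 44.98042166233063 [-0.96079054  0.01627289 -0.04384535] [-0.17829159  0.09135625  0.06162292]
0.01144097579841373 44.97453331947327 [-0.76675211 -0.42650685 -3.7759945 ] 9.3667
[(0.8, [0.454, 0.1239, 0.0705]), (0.76, [0.6442, 0.1612, 0.0922]), (0.55, [0.5462, 0.1349, 0.1171]), (0.98, [0.6431, 0.1572, 0.1415]), (0.94, [0.5513, 0.1371, 0.1662]), (0.84, [0.4536, 0.1269, 0.097]), (0.83, [0.5473, 0.1348, 0.0233]), (0.68, [0.6474, 0.1607, -0.0007])]
```

View pics/gr.png

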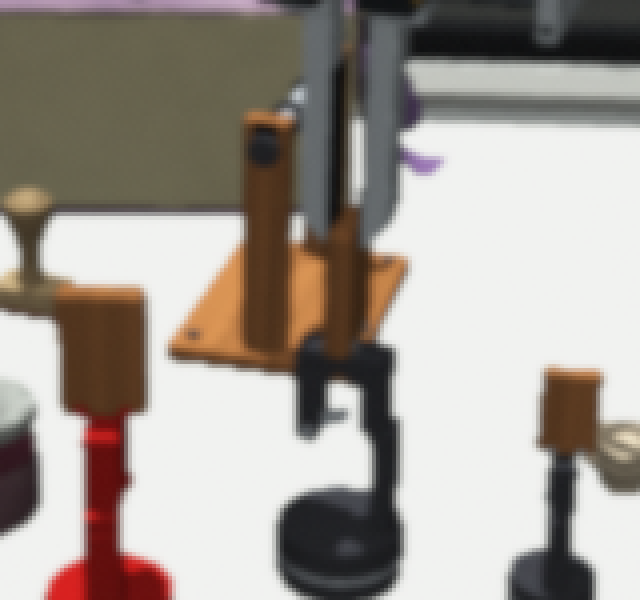

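The weight is held square and upright, 22 mm up. Next I carry it to the near side of the frame and feel forward for the bar with the back limb.

```bash
cat >> h.py <<'E'
A=np.radians(-15);U=np.array([np.cos(A),np.sin(A)]);C=np.array([.572,-.161]);O=down(A)
E
python3 - <<'E'
from h import *
p=env.read_state()['tool_pos']
env.movel([p[0],p[1],.33],feed=.15)
s=C-.075*U
env.goto([*s,.33],O); env.movel([*s,.236],feed=.1); env.hold(.3)
hit=env.movel([*(C-.02*U),.236],feed=.04,stop_force=3)
print('early hit',hit)
if not hit:
    hit=env.movel([*(C+.02*U),.236],feed=.02,stop_force=2.5)
st=env.read_state();d=st['tool_pos'][:2]-C
print(hit,'along',d@U,'lat',d@[-U[1],U[0]],st['tool_pos'],st['force'],st['time'],st['opening'])
a=imaging.grab_frame('side')
save(cv2.resize(a[110:240,200:330],(600,600),interpolation=3),'bar')
E
```

```text
early hit False
True along 0.009537185002710922 lat 0.000148526809712563 [ 0.58125065 -0.16332494  0.23369872] [-0.94320025 -0.02827893 -3.51229591] 16.2333 0.011245236983188599
```

View pics/bar.png

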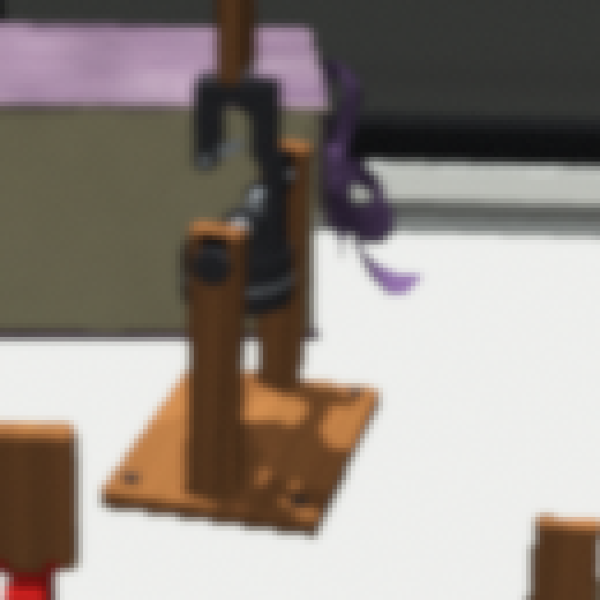

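The picture shows the bar against the back limb, below the tip limb and between the collars. Contact came at +9.5 mm, so the bar axis is at +1.5 mm. I'll back off 8 mm and push down, feeling for the latch.

```bash
cat >> h.py <<'E'
def rep(t):
    s=env.read_state();d=s['tool_pos'][:2]-C
    print(t,'along %.4f lat %.4f z %.4f'%(d@U,d@[-U[1],U[0]],s['tool_pos'][2]),'F',np.round(s['force'],1),'M',np.round(s['moment'],2),'op %.4f t %.1f'%(s['opening'],s['time']));return s
E
python3 - <<'E'
from h import *
b=C+.0015*U
env.movel([*b,.236],feed=.03);env.hold(.3);s=rep('back')
b2=b+(b-s['tool_pos'][:2]); print(b2-b)
env.movel([*b,.222],feed=.04,stop_force=3);rep('pre')
h=env.movel([*b,.196],feed=.015,stop_force=3);s=rep('contact %s'%h)
h=env.movel([*b,s['tool_pos'][2]-.006],feed=.01,stop_force=9);rep('push %s'%h)
E
```

```text
back along 0.0016 lat 0.0000 z 0.2359 F [ 0.1  0.9 -4.5] M [-0.02 -0.09 -0.04] op 0.0113 t 17.0
[-5.74350136e-05  1.34980766e-05]
pre along 0.0012 lat 0.0001 z 0.2214 F [ 0.1 -0.  -2.9] M [-0.07 -0.05 -0.02] op 0.0110 t 17.5
contact True along 0.0021 lat 0.0000 z 0.2085 F [2.1 0.7 1.8] M [-0.18 -0.56 -0.02] op 0.0115 t 18.5
push False along 0.0015 lat 0.0000 z 0.2022 F [ 1.5 -0.3  1. ] M [-0.11 -0.58  0.03] op 0.0116 t 19.1
```

Run:
```python
from h import *
b=C+.0015*U
h=env.movel([*b,.188],feed=.015,stop_force=9);rep('a %s'%h)
if not h:
    h=env.movel([*b,.178],feed=.008,stop_force=8);rep('b %s'%h)
a=imaging.grab_frame('side')
save(cv2.resize(a[110:240,200:330],(600,600),interpolation=3),'in')
```

```text
a False along 0.0014 lat 0.0000 z 0.1880 F [ 0.4  0.3 -2.8] M [-0.1  -0.07 -0.  ] op 0.0115 t 20.2
b True along 0.0007 lat -0.0000 z 0.1853 F [-0.5  0.2  5. ] M [0.04 0.27 0.04] op 0.0109 t 20.8
```

View pics/in.png

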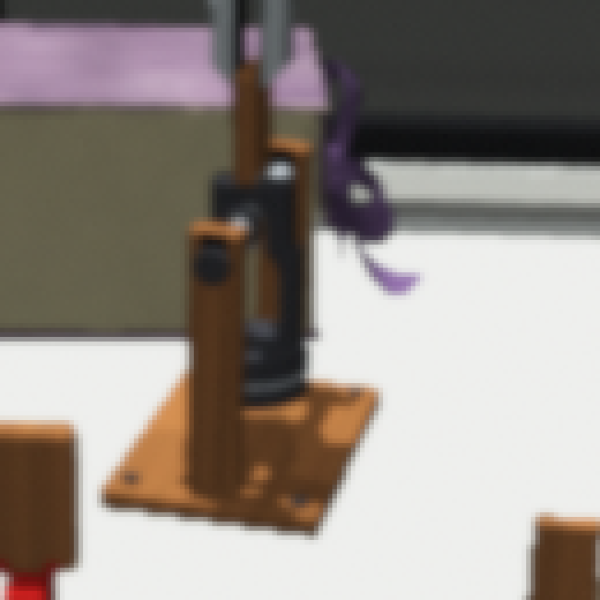

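The picture shows the bar high in the throat. Contact at z 0.1853 was firm and within 1 mm of the predicted seat. I'll ease off, then tug.

Run:
```python
from h import *
b=C+.0012*U
env.movel([*b,.188],feed=.01,stop_force=14);env.hold(.3);rep('eased')
h=env.movel([*b,.196],feed=.008,stop_force=9);rep('tug %s'%h);env.hold(.4);rep('held')
```

```text
eased along 0.0012 lat 0.0000 z 0.1879 F [ 0.6  0.9 -2.5] M [-0.   -0.04 -0.  ] op 0.0117 t 21.8
tug True along -0.0007 lat 0.0003 z 0.1914 F [-0.3  0.8 -2.7] M [ 0.02 -0.02 -0.03] op 0.0113 t 22.6
held along -0.0015 lat 0.0004 z 0.1897 F [ 0.6 -0.5 -3.6] M [-0.13 -0.36  0.04] op 0.0114 t 23.0
```

The tug met the shut latch at +6 mm as expected, but the force vanished at the stop. I'll repeat it in small steps so that it is sustained.

Run:
```python
from h import *
b=C+.0012*U
z=.1895
while z<.1945:
    z+=.0004; h=env.movel([*b,z],feed=.008,stop_force=12); s=rep('z %.4f %s'%(z,h))
    if h: break
    if s['force'][2]<-10.5: env.hold(.4);rep('sustained');break
```

```text
z 0.1899 False along 0.0010 lat 0.0000 z 0.1898 F [ 0.6  0.2 -2.6] M [-0.07 -0.07  0.  ] op 0.0111 t 23.6
z 0.1903 False along 0.0012 lat 0.0000 z 0.1904 F [ 0.  -0.4 -2.8] M [-0.09 -0.06  0.02] op 0.0113 t 23.8
z 0.1907 False along 0.0012 lat -0.0000 z 0.1908 F [ 0.9  0.4 -3.5] M [-0.13 -0.16  0.02] op 0.0112 t 24.1
z 0.1911 False along 0.0012 lat -0.0000 z 0.1911 F [-1.5 -0.5 -2.4] M [-0.03 -0.09 -0.03] op 0.0115 t 24.3
z 0.1915 False along 0.0012 lat 0.0000 z 0.1915 F [-0.1 -0.9 -3.9] M [-0.03 -0.14  0.02] op 0.0116 t 24.6
z 0.1919 False along 0.0012 lat -0.0000 z 0.1920 F [ 0.3  0.  -2.8] M [-0.07 -0.09 -0.01] op 0.0117 t 24.8
z 0.1923 False along 0.0012 lat -0.0000 z 0.1924 F [ 0.3 -0.3 -3.7] M [-0.05 -0.12 -0.03] op 0.0109 t 25.1
z 0.1927 False along 0.0011 lat 0.0000 z 0.1925 F [-0.4  0.1 -3.4] M [-0.06 -0.16 -0.01] op 0.0113 t 25.3
z 0.1931 False along 0.0010 lat 0.0000 z 0.1926 F [-0.1  0.  -5.3] M [-0.11 -0.2   0.03] op 0.0113 t 25.6
z 0.1935 False along 0.0009 lat 0.0000 z 0.1928 F [ 0.4 -0.1 -8.5] M [-0.18 -0.28 -0.01] op 0.0113 t 25.8
z 0.1939 False along 0.0007 lat 0.0001 z 0.1930 F [  0.8  -0.6 -10.7] M [-0.19 -0.32  0.03] op 0.0116 t 26.1
sustained along 0.0007 lat 0.0001 z 0.1931 F [  1.2  -0.4 -13.6] M [-0.14 -0.41  0.01] op 0.0112 t 26.4
```

The latch holds about 10 N, sustained. Now I lower the weight back onto the seat and release.

Run:
```python
from h import *
b=C+.0012*U
env.movel([*b,.189],feed=.012);env.hold(.2);rep('down')
h=env.movel([*b,.183],feed=.008,stop_force=3.5);rep('seat %s'%h)
z=env.read_state()['tool_pos'][2]
hand.command_gripper(.02,f_grip=10);env.hold(.5);hand.command_gripper(.045);env.hold(.3);s=rep('open')
env.movel([*s['tool_pos'][:2],.28],feed=.06,stop_force=4);rep('up')
env.movel([*s['tool_pos'][:2],.36],feed=.15)
env.goto([.45,-.16,.4],O); env.hold(2.0)
a=imaging.grab_frame('side');s2=imaging.grab_frame('top');
print([(round(d['score'],2),np.round(d['position'],4).tolist()) for q in('hook_seat','hook','candle_jar','stamp','paper_rose') for d in finder.spot_point('side',q)])
save(np.hstack([cv2.resize(a[100:250,190:340],(400,400),interpolation=3),cv2.resize(s2[80:280,160:360],(400,400),interpolation=3)]),'fin')
rep('end')
```

```text
down along 0.0014 lat -0.0000 z 0.1894 F [-0.3  0.7 -3. ] M [-0.06 -0.14  0.01] op 0.0116 t 27.2
seat True along 0.0009 lat 0.0000 z 0.1853 F [-0.7 -0.2  4.8] M [0.01 0.02 0.02] op 0.0109 t 27.7
open along -0.0005 lat 0.0002 z 0.1831 F [-0.1 -0.9  0. ] M [-0.06 -0.13  0.01] op 0.0450 t 29.5
up along -0.0007 lat 0.0002 z 0.2795 F [0.3 0.6 0.7] M [-0.01 -0.08 -0.01] op 0.0450 t 31.3
[(0.94, [0.5705, -0.1578, 0.1332]), (0.94, [0.4512, 0.1257, 0.0689]), (0.71, [0.5726, -0.1596, 0.1363]), (0.63, [0.6417, 0.156, 0.0927]), (0.92, [0.4552, 0.1251, -0.0033]), (0.89, [0.6462, 0.1596, 0.0029]), (0.75, [0.569, -0.158, 0.0441]), (0.56, [0.7199, 0.0601, 0.0014]), (0.66, [0.7238, -0.1613, 0.0001]), (0.77, [0.4052, 0.0218, -0.0001]), (0.48, [0.7268, -0.1615, 0.0009])]
end along -0.1181 lat -0.0306 z 0.4000 F [-0.6 -1.   0.1] M [-0.07 -0.05  0.09] op 0.0450 t 34.9
```

View pics/fin.png

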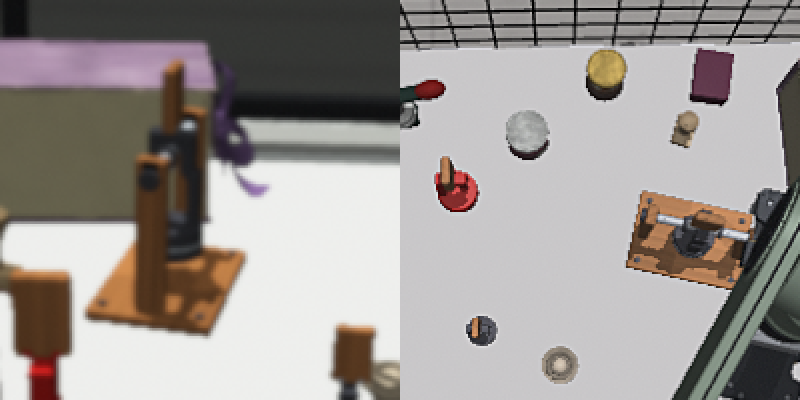

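The weight hangs upright from the bar between the collars (left crop about (180,200)). The jar, stamp and rose have not moved and the arm is clear, so I'll hand it in.

```bash
python3 -c "
from h import *
print(env.job_done())"
```

```text
the job is handed in; nothing more can be done
None
```

The weight hangs upright on the bar between the collars; its shut latch held a sustained tug of about 10 N. The jar, stamp and rose were left in place, and I handed the job in at about 35 s.

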